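# Stamp the aluminium blank with the marking punch

### The job

Take the square-handled marking punch out of its stand and press its end, held upright, onto the aluminium blank on the marking fixture, wholly inside the scribed ring: feel for the blank, then keep a steady push of about 12 N (between 9 and 16 N) for a good second, never more than 20 N. Lift it straight up without sliding or dragging the floating table, and put the punch back fully down in the socket it came from. Leave the round-handled tool and the other things on the desk where they are.

Things in the scene. Friction and masses are not known exactly. Their poses are not given: they have to be found in the camera images.
- punch_handle (a point): centre of the square handle of the marking punch, which stands upright in one socket of the stand. Handle 22 x 22 mm, 64 mm tall (32 mm below to 32 mm above this point, then a 4 mm cap); x and y are square to its flats, z points up along the punch. This point is 68 mm above the flat marking end, 80 mm above the desk at the start.
- punch_face (a point): centre of the flat marking end (14 mm across) at the lower end of the punch; same axes as the punch
- punch: the whole steel punch, one rigid piece 104 mm long, 0.14 to 0.24 kg; from below: round stem 14 mm across and 28 mm long with a flat marking end, dark round collar 30 mm across and 8 mm thick, square handle. Origin at the centre of the marking end.
- drift: the other tool in the stand, not to be used: same size, but with a round handle 22 mm across; origin at the centre of its lower end
- stand: fixed grey tool stand, 56 x 136 x 40 mm, origin at the centre of its underside; two upright sockets lie on its y axis, 40 mm to either side of the centre. Collars rest on its top when the tools are fully down.
- socket_left (a point): mouth of the socket on the +y side of the stand: 18 mm wide, 34 mm deep, at the top face of the stand (40 mm above the desk)
- socket_right (a point): mouth of the socket on the -y side of the stand, same size
- jig: marking fixture fixed to the desk: steel base 124 x 124 x 10 mm, origin at the centre of its underside. On it a 92 mm square grey table floats sideways on rubber mounts (0.7 mm per newton of side force, springs back). In its middle a round anvil carries the aluminium blank, 50 mm across, with a scribed dark ring of 24 mm inner diameter round its centre.
- mark_axis (a point): point on the floating table's top face, right under the middle of the ring; 28 mm above the desk, over the base's middle at rest. The blank's face lies 6 to 16 mm above this point, differently each time: it must be felt or seen. The blank is sprung and sinks about 0.33 mm per newton of push, 9 mm at most.
- relay: clear-cased relay, 29 x 23 x 37 mm; bystander, leave it alone
- can_capacitor_1: small silver can capacitor, 29 mm wide, 53 mm tall, standing; bystander, leave it alone
- block_battery: block battery lying flat, 26 x 52 x 17 mm; bystander, leave it alone
- small_board: small bare circuit board with parts, 48 x 62 x 16 mm; bystander, leave it alone
- side_cutters: side cutters lying flat, 142 mm long; bystander, leave it alone
- toroid_core: wound toroid core lying flat, 43 mm across, 16 mm high; bystander, leave it alone

How it is judged (in metres and radians):
On the way, in this order (a step that is already met when the one before it is completed fails the run):
1. the punch stands upright on the blank, inside the ring, pushing with 9 to 16 N for a second (contact force between punch and jig between 9 and 16 N and horizontal distance between punch_face and mark_axis below 0.005 m and angle between punch's own z axis and vertical below 0.09 rad), for 1 s.
2. the punch has been lifted straight up, clear of the blank (contact force between punch and jig below 0.1 N and height (world z) of punch_face above 0.06 m and horizontal distance between punch_face and mark_axis below 0.012 m), for 0.05 s.
At the end, for the whole second after the job is handed in: the punch is back in the socket it came from, upright (within 5 degrees), its collar down on the stand (within 4 mm), released and at rest ((horizontal distance between punch_face and socket_left below 0.005 m or horizontal distance between punch_face and socket_right below 0.005 m) and height (world z) of punch_face between 0.008 and 0.016 m and angle between punch's own z axis and vertical below 0.09 rad and linear speed of punch below 0.02 m/s and distance of punch_face from where it was at the start of the episode below 0.015 m); the robot touches nothing.
It fails at once if the punch pushes on the fixture with more than 22 N (contact force between punch and jig above 22 N).
It fails at once if the punch touches the fixture with its end not wholly inside the ring (more than 5.5 mm off centre) (contact force between punch and jig above 1 N and horizontal distance between punch_face and mark_axis above 0.0055 m).
It fails at once if the punch pushes while leaning more than 6 degrees (contact force between punch and jig above 3 N and angle between punch's own z axis and vertical above 0.105 rad).
It fails at once if the floating table is dragged sideways by more than 2.5 mm (x of mark_axis in the frame of jig above 0.0025 m or x of mark_axis in the frame of jig below -0.0025 m or y of mark_axis in the frame of jig above 0.0025 m or y of mark_axis in the frame of jig below -0.0025 m).
It fails at once if the round-handled tool or a bystander is moved by more than 20 mm (distance of any of drift, relay, can_capacitor_1, block_battery, small_board, side_cutters, toroid_core from where it was at the start of the episode above 0.02 m).
It also fails if it takes over 58 s, if anything falls off the work surface, if the arm or the gripper's body presses on something with over 40 N, if the wrist force passes 120 N, or if a joint passes its speed limit or range.

### The arm

A 6-joint arm with a two-finger parallel gripper is mounted at the origin on a cart in front of the work surface, level with it; the furniture and walls round the work are solid. World frame = base frame: x ahead of the robot, y to its left, z up, the work surface at z = 0. Lengths are in mm, angles in rad, forces in N, time in s.
With the tool pointing down it reaches from about 250 to 775 mm from the base axis. Payload 4 kg.
Tool frame: the origin (TCP) lies between the finger pads; the fingertips stand 25 mm ahead of it and the grasp point (between the pads) lies 6 mm ahead of it; z points along the fingers, y is the line along which they close (so a half turn about z gives the same grasp; the last joint's range is limited). The gripper opens to 94 mm and grips with 3 to 60 N. Pads are 16 mm wide; open, the fingers measure 119 mm over their backs; the gripper's body (75 mm by 177 mm) begins 78 mm behind the grasp point.
Start: joints at [-1.288, 0.087, 1.371, -0, 1.684, -0.103], TCP at [206.965, -509.595, 194.606] pointing down, gripper open.
Joint ranges: [-3.1, 3.1], [-0.76, 2.03], [0.27, 2.55], [-1.08, 4.22], [0.17, 2.65], [-2.57, 2.57]. Speed limits (rad/s): [2.79, 2.79, 3.14, 3.14, 3.14, 3.14].

### API

Orientations are given as a 3x3 rotation matrix whose columns are the frame's x, y, z axes.
In Python, from bench import arm gives the robot as it stands.
- The arm moves only by the tool jog_arm, never from a script. Its argument "commands" is one flat list of numbers, 4 for each row, row after row: the shift along the tool's x, y, z in cm, then the turn about the tool's z in rad. A call has 1 to 8 rows; each row shifts and turns the commanded pose from where the row before left it, along the tool's axes as they then stand; what a row does not reach is not made up. A row lasts 1/12 s, in which the tool goes at most 41.7 mm and 7.16 degrees, less where a joint would pass 70% of its speed; a pose out of reach is approached as far as the arm can. A call is refused whole if a number of a shift passes 4.17 or a number of a turn 0.125, either way. A call with a gripper value outside its range is refused whole. "hand" is the closure in counts, from 0 (fully open) to 255 (shut), set as the call begins (left out, the last holds). The fingers move at their own pace and stop on an object; the grip force is fixed at half the most. Time passes only in rows, so rows that do not move let the fingers close. It gives the time, the measured TCP pose, the force, the opening and the grip force at its end, in the units of the state.
- arm.read_state(): the state, without advancing time (a new reading comes with each control period).
- arm.snapshot(name): name is "scene" or "top"; returns a dict with "image" (400x640x3 uint8, blue, green, red), "depth" (400x640 float32, mm along the optical axis (not along the pixel's ray), 0 where there is no reading), "fx", "fy", "cx", "cy" (pixels), "distortion" ([k1, k2, p1, p2, k3] as OpenCV has them; the pictures are not rectified), "view" (4x4, takes a point from world to camera coordinates). Camera axes: x right, y down, z forward; pixel columns grow to the right and rows downward; lengths in mm; the calibration is good to about 2 mm. A picture is of the moment at which its call begins.
- arm.finish_job(): hands the job in; it is judged then, once.
The state is a dict: "time": time; "joint_pos": joint angles; "qvel": joint speeds; "effort": joint torques, N m; "position": TCP position; "ee_rot": TCP orientation; "contact_force": force on the tool from outside, world axes, zero at the start; "moment": the same for the moment, N m; "opening": finger opening in mm; "gripper_force": force on a finger pad.
Only numpy, scipy, OpenCV 4.12 (cv2) and the standard library are available. Lean on these libraries where they do the work, as an engineer would, in place of code of your own. Each camera call takes 0.05 s, during which the arm holds its last target. There are 200 camera calls.

## Working session

There is one attempt and no reset: what is moved stays moved. The work goes in short steps, Python scripts to look and compute and a tool call to move; the robot and the scene stay as the last step left them, time stands still between calls to the robot, and variables do not carry over. Pictures are saved under pics/ and viewed, at most 10 in all, crops included, and the job is handed in when it is done.

Besides the shell and the picture viewer there is one more tool, called after "Call:" as name(argument=value, ...) on one line, values as JSON. jog_arm: Moves the arm, as the interface text tells. Its arguments: {"type":"object","properties":{"commands":{"type":"array","items":{"type":"number"}},"hand":{"type":"number"}},"required":["commands"]}

```bash
ls; mkdir -p pics; cat > h.py <<'E'
import numpy as np, cv2
from bench import arm
def snap(n):
    s=arm.snapshot(n); s['K']=np.array([[s['fx'],0,s['cx']],[0,s['fy'],s['cy']],[0,0,1.]]); s['D']=np.array(s['distortion'],float); s['V']=np.array(s['view']); return s
def ray(s,uv,z):
    p=cv2.undistortPoints(np.array(uv,float).reshape(-1,1,2),s['K'],s['D'])[:,0]
    R,t=s['V'][:3,:3],s['V'][:3,3]; c=-R.T@t
    d=np.c_[p,np.ones(len(p))]@R
    return c+d*((z-c[2])/d[:,2])[:,None]
def proj(s,P):
    return cv2.projectPoints(np.array(P,float).reshape(-1,1,3),cv2.Rodrigues(s['V'][:3,:3])[0],s['V'][:3,3],s['K'],s['D'])[0][:,0]
def cloud(s):
    v,u=np.mgrid[:400,:640]; p=cv2.undistortPoints(np.stack([u,v],-1).reshape(-1,1,2).astype(float),s['K'],s['D'])[:,0]
    z=s['depth'].reshape(-1,1).astype(float); R,t=s['V'][:3,:3],s['V'][:3,3]
    P=(np.c_[p,np.ones(len(p))]*z-t)@R; P[z[:,0]==0]=np.nan
    return P.reshape(400,640,3)
E
python3 - <<'E'
from h import *
for n in('scene','top'):
    s=snap(n); cv2.imwrite(f'pics/{n}0.png',s['image']); np.savez(f'{n}0.npz',**{k:s[k] for k in s}); R=s['V'][:3,:3]; print(n,-R.T@s['V'][:3,3],R[2],s['fx'],(s['depth']>0).mean())
print(arm.read_state())
E
```

```text
pics
scene [ -85.48857017 -460.65142665  488.65539038] [ 0.67317951  0.60922865 -0.41912981] 429.08409913485593 0.9946796875
top [ 480.37083119  116.60858968 1158.28068266] [ 0.06541955 -0.01320665 -0.99777045] 506.06670238537913 0.9961171875
{'time': 0.1, 'joint_pos': array([-1.28809946e+00,  8.78855690e-02,  1.37206425e+00,  5.02201377e-08,
        1.68358330e+00, -1.03113209e-01]), 'qvel': array([-7.80744966e-04, -1.78992715e-03, -3.95945540e-03, -3.56558675e-04,
       -8.37495811e-05, -4.59784901e-04]), 'effort': array([ 1.98089299e-03, -3.41252804e+01, -3.03301656e+01,  7.19242170e-02,
        3.04192014e-02, -1.04615067e-04]), 'position': array([ 206.82003322, -509.09634827,  193.53850301]), 'ee_rot': array([[ 9.26493948e-01,  3.76309276e-01, -5.41238176e-04],
       [ 3.76309612e-01, -9.26492096e-01,  1.86345609e-03],
       [ 1.99782921e-04, -1.93015392e-03, -9.99998117e-01]]), 'contact_force': array([ 1.42908729, -0.61402066,  1.02027143]), 'moment': array([-0.02658293,  0.03881001,  0.02102055]), 'gripper_force': 0.0, 'opening': 94.3749407508507}
```

View pics/top0.png

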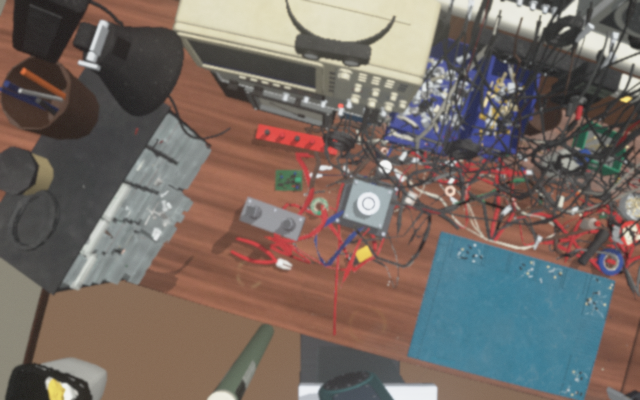

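View pics/scene0.png

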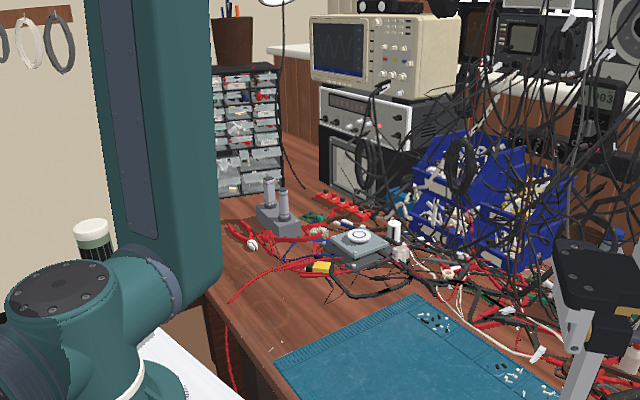

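The top view shows the stand at about (272,217), its tools at (254,211) and (289,222), and the jig at (368,205) with its blank ring. In the scene view the stand is at (278,205) and the jig at (358,245). Next I'll zoom in and measure both.

```bash
python3 - <<'E'
from h import *
T=dict(np.load('top0.npz')); S=dict(np.load('scene0.npz'))
a=cv2.resize(T['image'][180:245,230:400],None,fx=4.6,fy=4.6,interpolation=cv2.INTER_CUBIC)
b=cv2.resize(S['image'][165:275,245:400],None,fx=4.6,fy=4.6,interpolation=cv2.INTER_CUBIC)[:, :782]
b=cv2.resize(b,None,fx=.58,fy=.58); c=np.zeros((a.shape[0]+b.shape[0],782,3),np.uint8); c[:a.shape[0]]=a; c[a.shape[0]:,:b.shape[1]]=b
cv2.imwrite('pics/crop0.png',c); print(c.shape)
P=cloud(T)
for n,(u0,u1,v0,v1) in dict(stand=(235,310,190,245),jig=(330,405,175,235)).items():
    Q=P[v0:v1,u0:u1].reshape(-1,3); Q=Q[~np.isnan(Q[:,0])]
    h,e=np.histogram(Q[:,2],np.arange(-10,110,4)); print(n,[(int(x),int(y)) for x,y in zip(e,h) if y>5])
    for lo,hi in ((32,46),(70,95)) if n=='stand' else ((22,32),(34,48)):
        m=(P[...,2]>lo)&(P[...,2]<hi); mm=np.zeros_like(m); mm[v0:v1,u0:u1]=m[v0:v1,u0:u1]
        N,L,st,ce=cv2.connectedComponentsWithStats(mm.astype(np.uint8))
        for i in range(1,N):
            if st[i,4]>20:
                q=P[L==i]; r=cv2.minAreaRect(q[:,:2].astype(np.float32)); print(lo,hi,st[i],ce[i].round(1),np.median(q,0).round(1),r)
# can jig base corners: gradient
E
```

```text
(592, 782, 3)
stand [(-10, 98), (-6, 1036), (-2, 890), (2, 134), (6, 149), (10, 112), (14, 98), (18, 33), (30, 49), (34, 557), (38, 585), (42, 75), (46, 35), (62, 6), (90, 8), (102, 13)]
32 46 [ 239  197   66   44 1263] [272.6 219. ] [527.8 219.6  38.1] ((528.9016723632812, 221.35443115234375), (137.16583251953125, 56.14372634887695), 71.28865814208984)
jig [(-10, 20), (-6, 412), (-2, 415), (2, 284), (6, 749), (10, 503), (14, 197), (18, 63), (22, 537), (26, 645), (30, 74), (34, 88), (38, 264), (42, 36), (74, 7)]
22 32 [ 343  179   50   51 1235] [367.2 204.1] [564.7   9.1  26.4] ((565.9697265625, 7.4676361083984375), (92.50394439697266, 92.46340942382812), 74.03604125976562)
34 48 [357 193  23  22 390] [367.9 203.5] [565.8   7.9  39.4] ((565.9830322265625, 7.604602813720703), (47.017452239990234, 49.75279998779297), 0.7896884083747864)
```

View pics/crop0.png

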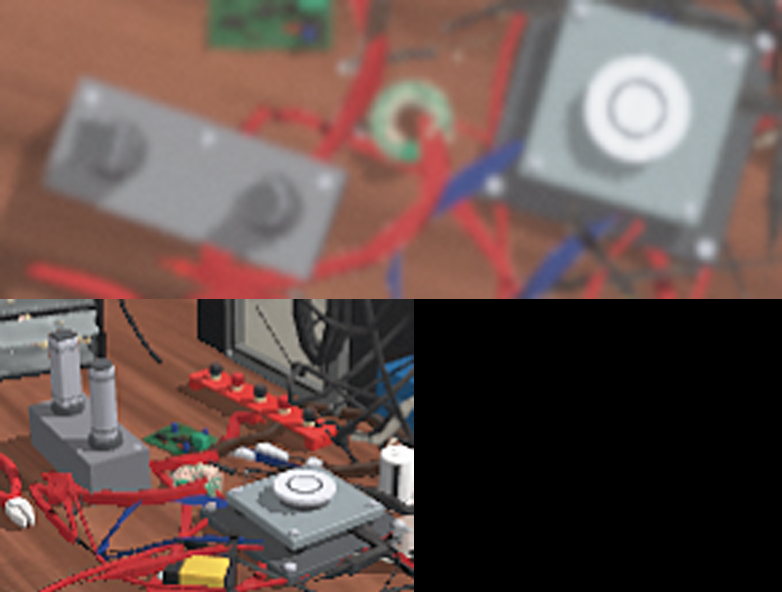

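The zoom shows the left (+y) tool is square: it has facets and a square shadow. The right tool is round. I'll refine the positions and the handle's yaw.

```bash
python3 - <<'E'
from h import *
T=dict(np.load('top0.npz')); S=dict(np.load('scene0.npz'))
L=np.array([541.7,259.3]);
for s,n in((T,'top'),(S,'sc')):
    print(n,'proj z48,80,112,116',proj(s,[[*L,z] for z in(48,80,112,116)]).round(1).tolist(), 'right 116',proj(s,[516.1,183.5,116]).round(1).tolist())
a=cv2.resize(T['image'][196:228,238:270],(400,400),interpolation=cv2.INTER_NEAREST)
b=cv2.resize(S['image'][168:212,254:294],(400,440),interpolation=cv2.INTER_NEAREST)
c=np.zeros((440,800,3),np.uint8); c[:400,:400]=a; c[:,400:]=b; cv2.imwrite('pics/crop1.png',c)
# ring / blank
hsv=cv2.cvtColor(T['image'],cv2.COLOR_BGR2HSV)
g=T['image'].min(2); m=np.zeros_like(g); m[185:222,350:388]=(g[185:222,350:388]>195)
N,Lb,st,ce=cv2.connectedComponentsWithStats(m); i=1+st[1:,4].argmax(); 
cn=max(cv2.findContours((Lb==i).astype(np.uint8),0,1)[0],key=cv2.contourArea); el=cv2.fitEllipse(cn); print('blank',st[i],el,ray(T,[el[0]],41).round(1))
P=cloud(S)
Q=P[168:212,254:294].reshape(-1,3); w=(np.hypot(Q[:,0]-L[0],Q[:,1]-L[1])<22)&(Q[:,2]>56)&(Q[:,2]<108)
q=Q[w]; print(len(q))
r=S['V'][0,:2]; r=r/np.linalg.norm(r); f=np.array([-r[1],r[0]])
d=q[:,:2]-L; l=d@r; o=d@f
for k in np.arange(-16,17,2.5):
    ii=(l>=k)&(l<k+2.5)
    if ii.sum()>2: print(k+1.2,ii.sum(),np.median(o[ii]).round(1))
print('right',r,'fwd',f)
E
```

```text
top proj z48,80,112,116 [[253.9, 212.2], [252.0, 211.3], [250.0, 210.4], [249.8, 210.3]] right 116 [[286.2, 223.3]]
sc proj z48,80,112,116 [[269.0, 203.0], [268.2, 191.0], [267.3, 178.6], [267.2, 177.1]] right 116 [[281.8, 188.2]]
blank [357 192  23  23 399] ((368.2411193847656, 203.0028076171875), (21.822540283203125, 22.4005069732666), 141.64413452148438) [[566.8   7.3  41. ]]
233
-12.3 8 1.9
-9.8 16 -0.8
-7.3 17 -4.8
-4.8 15 -8.8
-2.3 21 -11.3
0.19999999999999996 22 -13.0
2.7 22 -11.4
5.2 22 -9.2
7.7 25 -8.2
10.2 23 -5.7
12.7 23 -5.3
15.2 19 -1.6
right [ 0.66400192 -0.74773087] fwd [0.74773087 0.66400192]
```

View pics/crop1.png

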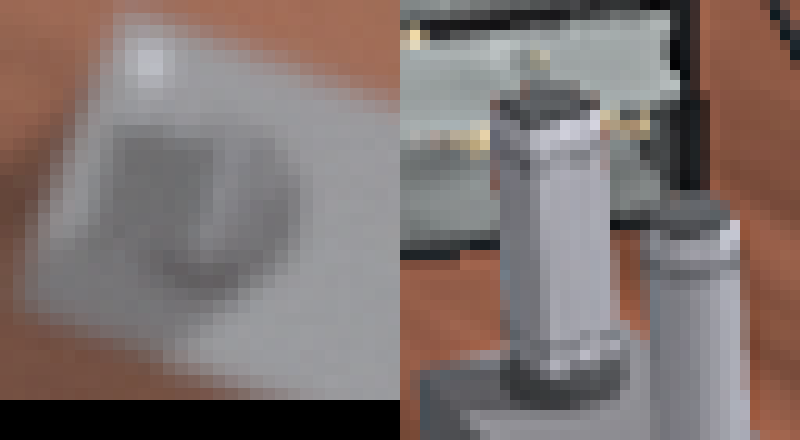

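In the scene crop the punch handle spans u 264–275 at mid-height, with a near corner that puts its yaw at about −12°. The top crop puts the cap at about (250.8,210.4). Before moving, I'll check obstacles and how well the two views agree.

```bash
python3 - <<'E'
from h import *
T=dict(np.load('top0.npz')); S=dict(np.load('scene0.npz'))
print('cap top',ray(T,[[250.8,210.4]],116), 'handle scene z80',ray(S,[[269.5,191.3]],80))
g=S['image'].min(2); 
print('blank pred in scene',proj(S,[[566.8,7.3,41],[566,7.5,28]]))
for n,s in(('T',T),('S',S)):
    P=cloud(s)
    m=(P[...,2]>36)&(P[...,2]<50)&(np.hypot(P[...,0]-566,P[...,1]-7)<32); q=P[m]; v,u=np.nonzero(m); r=cv2.minEnclosingCircle(q[:,:2].astype(np.float32)); print(n,'blank',q.mean(0),np.median(q,0),r,u.mean(),v.mean())
    Q=P.reshape(-1,3)
    for zl,zh in((110,150),(150,400)):
        k=(Q[:,2]>zl)&(Q[:,2]<zh)&(Q[:,0]>200)&(Q[:,0]<720)&(abs(Q[:,1])<420)&((s is T)|(Q[:,1]>-300))
        if k.any(): print(n,zl,k.sum(),'min x',np.percentile(Q[k],[0,1,10,50,100],axis=0).round(0).tolist(), 'near punch',Q[k&(abs(Q[:,1]-258)<90)&(Q[:,0]<640)].shape, 'near jig', Q[k&(abs(Q[:,1])<100)&(Q[:,0]<680)].shape)
E
```

```text
cap top [[541.54825698 257.15191853 116.        ]] handle scene z80 [[542.42971573 255.40807857  80.        ]]
blank pred in scene [[358.68661809 233.79554694]
 [358.24601843 239.21771239]]
T blank [565.94400513   7.94222675  39.62440039] [566.33973737   7.94045185  39.40130162] ((565.915283203125, 7.8784284591674805), 24.994443893432617) 367.9066666666667 203.43466666666666
T 110 2611 min x [[200.0, -420.0, 110.0], [205.0, -418.0, 111.0], [521.0, -348.0, 113.0], [660.0, -60.0, 124.0], [720.0, 420.0, 150.0]] near punch (162, 3) near jig (228, 3)
T 150 11058 min x [[200.0, -420.0, 150.0], [203.0, -410.0, 153.0], [220.0, -351.0, 167.0], [664.0, 13.0, 250.0], [720.0, 420.0, 400.0]] near punch (0, 3) near jig (2311, 3)
S blank [563.94546835   4.68566428  40.47734613] [563.78928142   4.20559751  40.72154209] ((566.250244140625, 7.219962120056152), 25.783567428588867) 358.8780487804878 234.9430894308943
S 110 3204 min x [[200.0, -300.0, 110.0], [206.0, -299.0, 110.0], [543.0, -271.0, 114.0], [680.0, -106.0, 126.0], [720.0, 420.0, 150.0]] near punch (94, 3) near jig (255, 3)
S 150 10547 min x [[200.0, -300.0, 150.0], [201.0, -288.0, 152.0], [212.0, -182.0, 166.0], [667.0, -10.0, 249.0], [720.0, 420.0, 400.0]] near punch (0, 3) near jig (2939, 3)
```

Call:
jog_arm(commands=[0,0,0,-0.12,0,0,-1.0,-0.12,0,0,-1,-0.12,0,0,-1,-0.12,0,0,-1,-0.12,0,0,-1,-0.12,0,0,-1,-0.12,0,0,0,-0.12])

```text
time: 0.77
position: [207.1, -510.2, 256.5]
ee_rot: [[0.217, 0.976, 0.001], [0.976, -0.217, -0.003], [-0.003, 0.001, -1.0]]
contact_force: [-0.4, 0.7, 0.3]
opening: 94.2
gripper_force: 0.0
```

```bash
python3 - <<'E'
from h import *
for n in('top0','scene0'):
    s=dict(np.load(n+'.npz')); Q=cloud(s).reshape(-1,3); Q=Q[Q[:,2]>110]; Q=Q[Q[:,2]<420]
    # max height grid 40mm
    print(n); xs=range(280,720,40); ys=range(-400,360,40)
    for x in xs: print(x,[int(Q[k,2].max()) if (k:=(Q[:,0]>=x)&(Q[:,0]<x+40)&(Q[:,1]>=y)&(Q[:,1]<y+40)).sum()>2 else 0 for y in ys])
E
```

```text
top0
280 [0, 0, 0, 0, 0, 0, 0, 0, 0, 0, 0, 0, 0, 0, 0, 0, 0, 0, 0]
320 [0, 0, 0, 0, 0, 0, 0, 0, 0, 0, 0, 0, 0, 0, 0, 0, 0, 0, 0]
360 [0, 0, 0, 0, 0, 0, 0, 0, 0, 0, 0, 0, 0, 0, 0, 0, 0, 0, 0]
400 [0, 0, 0, 0, 0, 0, 0, 0, 0, 0, 0, 0, 0, 0, 0, 0, 0, 0, 0]
440 [0, 0, 0, 0, 0, 0, 0, 0, 0, 0, 0, 0, 0, 0, 0, 0, 0, 0, 0]
480 [0, 0, 198, 0, 0, 0, 0, 0, 0, 0, 0, 0, 0, 0, 118, 0, 0, 0, 0]
520 [0, 266, 220, 170, 123, 0, 0, 0, 0, 0, 0, 0, 0, 0, 117, 0, 117, 0, 0]
560 [297, 277, 0, 0, 0, 0, 305, 275, 275, 192, 174, 0, 0, 0, 0, 0, 0, 0, 0]
600 [323, 271, 120, 0, 0, 327, 309, 298, 270, 255, 293, 301, 194, 0, 0, 0, 0, 0, 0]
640 [337, 294, 259, 152, 131, 338, 264, 313, 211, 0, 324, 339, 214, 0, 0, 0, 0, 0, 0]
680 [338, 348, 353, 215, 349, 347, 327, 327, 190, 419, 419, 419, 219, 0, 0, 0, 0, 0, 375]
scene0
280 [0, 0, 0, 0, 0, 0, 0, 0, 0, 0, 0, 0, 0, 0, 0, 0, 0, 0, 0]
320 [0, 0, 0, 0, 0, 0, 0, 0, 0, 0, 0, 0, 0, 0, 0, 0, 0, 0, 0]
360 [0, 0, 0, 0, 0, 0, 0, 0, 0, 0, 0, 0, 0, 0, 0, 0, 0, 0, 0]
400 [0, 0, 0, 0, 0, 0, 0, 0, 0, 0, 0, 0, 0, 0, 0, 0, 0, 0, 0]
440 [0, 0, 0, 0, 0, 0, 0, 0, 0, 0, 0, 0, 0, 0, 0, 0, 0, 0, 0]
480 [0, 218, 211, 0, 0, 0, 0, 0, 0, 0, 0, 0, 0, 0, 116, 0, 0, 0, 0]
520 [0, 268, 217, 166, 119, 0, 0, 0, 0, 0, 0, 0, 0, 0, 116, 0, 117, 0, 0]
560 [297, 275, 0, 0, 0, 0, 303, 277, 274, 190, 170, 0, 0, 0, 0, 0, 0, 0, 0]
600 [324, 274, 123, 0, 0, 323, 304, 298, 268, 254, 297, 300, 192, 0, 0, 0, 0, 0, 0]
640 [334, 297, 261, 158, 129, 336, 312, 310, 210, 0, 323, 337, 211, 0, 0, 0, 0, 0, 287]
680 [339, 351, 355, 212, 348, 346, 325, 328, 192, 419, 419, 419, 217, 0, 0, 0, 0, 0, 401]
```

```bash
python3 - <<'E'
from h import *
Q=np.concatenate([cloud(dict(np.load(n+'.npz'))).reshape(-1,3) for n in('top0','scene0')]); Q=Q[(Q[:,2]>60)&(Q[:,2]<420)]
ys=range(-160,130,15); print(list(ys))
for x in range(540,680,15): print(x,[f'{Q[k,2].min():.0f}-{Q[k,2].max():.0f}' if (k:=(Q[:,0]>=x)&(Q[:,0]<x+15)&(Q[:,1]>=y)&(Q[:,1]<y+15)).sum()>0 else '.' for y in ys])
E
```

```text
[-160, -145, -130, -115, -100, -85, -70, -55, -40, -25, -10, 5, 20, 35, 50, 65, 80, 95, 110, 125]
540 ['83-89', '84-92', '88-98', '.', '.', '.', '.', '.', '.', '.', '.', '.', '.', '.', '.', '.', '.', '.', '.', '.']
555 ['.', '.', '91-99', '96-105', '102-118', '112-119', '.', '.', '.', '.', '.', '.', '.', '.', '.', '.', '.', '.', '.', '.']
570 ['.', '275-287', '.', '.', '.', '118-128', '123-248', '133-218', '.', '.', '.', '.', '.', '.', '.', '.', '.', '.', '.', '.']
585 ['290-305', '273-292', '260-275', '247-264', '234-262', '227-278', '218-255', '144-218', '154-193', '164-175', '161-172', '164-171', '174-174', '.', '.', '.', '.', '.', '.', '.']
600 ['299-309', '.', '.', '223-230', '230-288', '262-282', '223-233', '225-234', '168-243', '173-249', '170-255', '165-173', '168-176', '174-181', '173-183', '181-186', '.', '.', '.', '.']
615 ['.', '.', '208-212', '211-294', '273-293', '271-277', '213-226', '.', '.', '200-200', '198-257', '222-268', '265-280', '62-67', '75-184', '81-187', '180-189', '.', '.', '.']
630 ['60-99', '61-196', '198-209', '289-301', '274-296', '.', '208-215', '.', '.', '.', '.', '224-257', '72-297', '61-311', '72-230', '88-233', '186-189', '184-196', '.', '.']
645 ['90-263', '154-258', '195-235', '284-306', '279-297', '.', '201-211', '.', '.', '.', '.', '83-83', '74-296', '85-321', '68-316', '86-247', '91-95', '193-207', '.', '.']
660 ['103-265', '175-256', '182-312', '274-307', '283-290', '.', '194-205', '.', '.', '.', '.', '60-94', '60-85', '76-337', '72-326', '87-214', '202-214', '200-210', '.', '.']
675 ['107-180', '60-231', '61-318', '263-312', '140-293', '133-141', '187-198', '.', '.', '380-380', '98-107', '63-97', '70-80', '80-343', '76-204', '88-212', '86-212', '95-215', '130-177', '.']
```

Call:
jog_arm(commands=[3.4,0.67,0,0,3.4,0.67,0,0,3.4,0.67,0,0,3.4,0.67,0,0,3.4,0.67,0,0,3.4,0.67,0,0,3.4,0.67,0,0,3.4,0.67,0,0])

```text
time: 1.43
position: [320.0, -254.7, 254.1]
ee_rot: [[0.224, 0.975, -0.0], [0.975, -0.224, 0.0], [0.0, -0.0, -1.0]]
contact_force: [0.1, -0.7, -0.8]
opening: 93.9
gripper_force: 0.0
```

Call:
jog_arm(commands=[3.4,0.67,0,0,3.4,0.67,0,0,3.4,0.67,0,0,3.4,0.67,0,0,3.4,0.67,0,0,3.4,0.67,0,0,3.4,0.67,0,0,3.4,0.67,0,0])

```text
time: 2.1
position: [432.9, -1.4, 254.2]
ee_rot: [[0.223, 0.975, -0.0], [0.975, -0.223, -0.0], [-0.0, -0.0, -1.0]]
contact_force: [-0.1, -0.7, 0.6]
opening: 94.2
gripper_force: 0.0
```

The picture data shows cables beyond x≈585 over the jig, running at about 75°. I'll grip with the closing line along 77.5°, which keeps the hand parallel to them. The fingers will be half closed so they clear the drift.

Call:
jog_arm(commands=[0,0,0,-0.12,0,0,0,-0.12,0,0,0,-0.12,0,0,0,-0.12,0,0,0,-0.12,0,0,0,-0.12,0,0,0,-0.12,0,0,0,-0.12], hand=115)

```text
time: 2.77
position: [432.5, -3.1, 254.0]
ee_rot: [[-0.675, 0.738, -0.001], [0.738, 0.675, 0.0], [0.001, -0.001, -1.0]]
contact_force: [-0.3, 0.3, 1.0]
opening: 51.8
gripper_force: 0.0
```

Call:
jog_arm(commands=[0,0,0,-0.12,0,0,0,-0.12,0,0,0,-0.12,0,0,0,-0.12,0,0,0,-0.12,0,0,0,0,0,0,0,0])

```text
time: 3.35
position: [432.6, -3.2, 254.2]
ee_rot: [[-0.972, 0.237, -0.001], [0.237, 0.972, 0.0], [0.001, -0.0, -1.0]]
contact_force: [0.3, -0.1, 0.0]
opening: 51.8
gripper_force: 0.0
```

Call:
jog_arm(commands=[-0.56,3.48,0,0,-0.56,3.48,0,0,-0.56,3.48,0,0,-0.56,3.48,0,0,-0.56,3.48,0,0,-0.56,3.48,0,0,-0.56,3.48,0,0,-0.56,3.48,0,0])

```text
time: 4.02
position: [541.7, 258.8, 254.2]
ee_rot: [[-0.972, 0.236, -0.0], [0.236, 0.972, -0.0], [0.0, -0.0, -1.0]]
contact_force: [0.7, -1.3, 0.8]
opening: 51.8
gripper_force: 0.0
```

Call:
jog_arm(commands=[0,0,2,0,0,0,2,0,0,0,2,0,0,0,2,0,0,0,1.5,0,0,0,0,0,0,0,0,0])

```text
time: 4.6
position: [540.8, 256.8, 158.4]
ee_rot: [[-0.972, 0.235, -0.003], [0.235, 0.972, -0.001], [0.002, -0.002, -1.0]]
contact_force: [0.0, 1.6, 0.7]
opening: 51.6
gripper_force: 0.0
```

```bash
python3 - <<'E'
from h import *
t=snap('top'); s=snap('scene')
a=cv2.resize(t['image'][180:240,215:295],(560,420),interpolation=cv2.INTER_CUBIC)[:,:400]
b=cv2.resize(s['image'][140:220,240:320],(400,400),interpolation=cv2.INTER_CUBIC)
c=np.zeros((420,800,3),np.uint8); c[:,:400]=a; c[:400,400:]=b; cv2.imwrite('pics/hover.png',c)
st=arm.read_state(); p=st['position'];print(p)
print(proj(s,[[p[0],p[1],p[2]-25],[542,256.5,116],[542,256.5,80]]),proj(t,[[542,256.5,116]]))
E
```

```text
[542.07883031 257.21034947 160.91700291]
[[267.34634186 169.36395054]
 [268.07741296 177.31604768]
 [269.05971551 191.24181814]] [[251.12005498 210.18705556]]
```

View pics/hover.png

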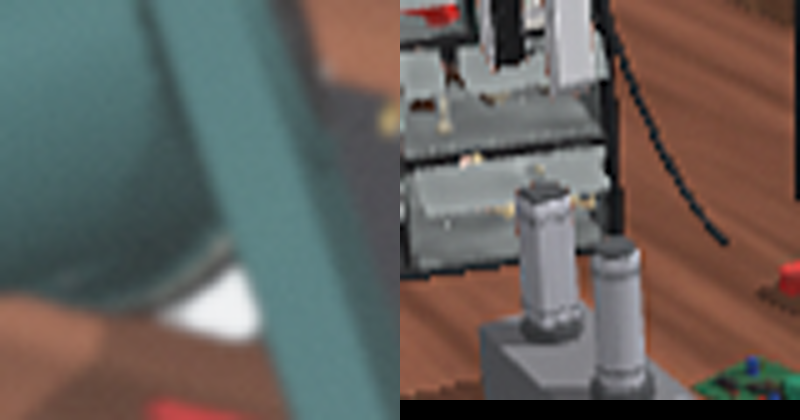

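The fingertips seem to sit at about v=155, higher than the predicted 169, so I'll check that with depth before descending.

```bash
python3 - <<'E'
from h import *
s=snap('scene'); P=cloud(s); p=arm.read_state()['position']; print(p)
q=P[100:185,230:310].reshape(-1,3); d=q-p; ly=d[:,:2]@[.237,.972]; lx=d[:,:2]@[-.972,.237]
k=(abs(ly)<70)&(abs(lx)<50)&(d[:,2]>-44)
for y in range(-60,60,5):
    i=k&(ly>=y)&(ly<y+5)
    if i.sum()>3: print(y,i.sum(),'z',q[i,2].min().round(),q[i,2].max().round(),'lx',np.percentile(lx[i],[5,50,95]).round(1))
cv2.imwrite('pics/h2.png',cv2.resize(s['image'][100:200,220:320],(600,600),interpolation=cv2.INTER_CUBIC))
E
```

```text
[542.29596517 257.27209397 161.38522905]
-60 7 z 280.0 311.0 lx [22.1 25.4 27.3]
-55 37 z 273.0 311.0 lx [22.5 27.6 32.3]
-50 21 z 272.0 305.0 lx [20.9 31.3 33.3]
-45 129 z 182.0 309.0 lx [-8.9  2.1 32.8]
-40 200 z 177.0 308.0 lx [-9.4  1.3 30.4]
-35 55 z 172.0 308.0 lx [-0.8  8.9 32.7]
-30 28 z 172.0 307.0 lx [ 3.1 15.8 32.6]
-20 5 z 279.0 305.0 lx [18.6 21.5 25.8]
-15 10 z 281.0 304.0 lx [17.5 22.2 28.4]
-10 8 z 118.0 303.0 lx [12.2 25.6 28.3]
-5 7 z 286.0 303.0 lx [16.9 22.  27.9]
0 10 z 118.0 302.0 lx [ 7.9 20.6 27.9]
5 8 z 279.0 297.0 lx [19.  25.9 28. ]
15 9 z 280.0 299.0 lx [17.5 25.8 27.4]
20 207 z 170.0 297.0 lx [-7.6  1.7 25.1]
25 192 z 171.0 298.0 lx [-9.6  6.9 31.1]
30 51 z 175.0 295.0 lx [ 7.3  9.1 33.4]
35 26 z 188.0 296.0 lx [ 7.4 18.1 33.8]
40 10 z 267.0 295.0 lx [15.4 32.4 33.8]
45 8 z 274.0 294.0 lx [18.2 31.9 33.1]
```

View pics/h2.png

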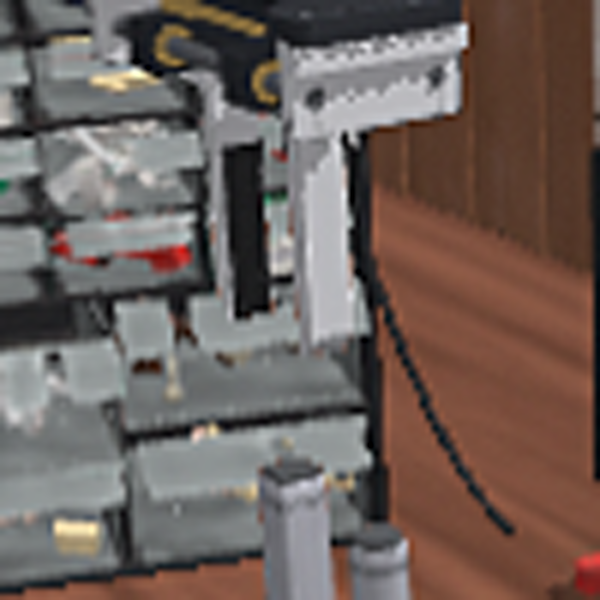

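Both the picture (tips at about (245,315) and (325,345) in the crop) and the depth put the fingertips near z=170. The reported TCP implies 136. I'll go down 60 mm, which is safe under either reading, and look again.

Call:
jog_arm(commands=[0,0,1.5,0,0,0,1.5,0,0,0,1.5,0,0,0,1.5,0,0,0,0,0,0,0,0,0])

```text
time: 5.25
position: [541.5, 257.0, 100.1]
ee_rot: [[-0.972, 0.234, 0.0], [0.234, 0.972, -0.0], [-0.0, -0.0, -1.0]]
contact_force: [-0.3, -0.8, 0.2]
opening: 51.8
gripper_force: 0.0
```

```bash
cat > fing.py <<'E'
from h import *
import sys
s=snap('scene'); P=cloud(s); st=arm.read_state(); p=st['position']; print(p, st['contact_force'].round(1), st['joint_pos'].round(4))
q=P[60:225,200:330].reshape(-1,3); d=q-p; ly=d[:,:2]@[.237,.972]; lx=d[:,:2]@[-.972,.237]
k=(abs(ly)<70)&(abs(lx)<12)&(q[:,2]>52)&(d[:,2]<75)
for y in range(-60,60,5):
    i=k&(ly>=y)&(ly<y+5)
    if i.sum()>3: print(y,i.sum(),'z',q[i,2].min().round(),q[i,2].max().round(),'lx',np.percentile(lx[i],[5,50,95]).round(1))
if len(sys.argv)>1: cv2.imwrite(sys.argv[1],cv2.resize(s['image'][120:220,220:320],(600,600),interpolation=cv2.INTER_CUBIC))
E
python3 fing.py pics/h3.png
```

```text
[542.18823064 257.24008548 101.07977578] [-0.1 -0.4  0.2] [ 3.4860e-01  2.3130e-01  1.3925e+00 -1.0000e-04  1.5157e+00 -9.8610e-01]
-45 72 z 122.0 175.0 lx [-9.2 -1.6  8.7]
-40 121 z 116.0 175.0 lx [-9.   0.7  8.6]
-35 33 z 111.0 175.0 lx [-8.3  7.7  9.4]
-30 11 z 112.0 159.0 lx [-0.5  7.5  8. ]
-15 50 z 57.0 118.0 lx [-8.9  0.3  7.7]
-10 140 z 52.0 117.0 lx [-9.7  1.5 10. ]
-5 34 z 53.0 117.0 lx [-0.1  9.8 11.6]
0 26 z 55.0 117.0 lx [ 0.4  9.4 10.4]
5 24 z 61.0 116.0 lx [-6.6  9.2 10.5]
10 7 z 56.0 115.0 lx [7.5 8.4 9.7]
20 128 z 111.0 175.0 lx [-7.8 -0.   8.3]
25 73 z 111.0 174.0 lx [-9.9  4.3  9.3]
30 18 z 118.0 175.0 lx [7.5 8.3 9.3]
35 8 z 120.0 174.0 lx [6.9 8.1 8.8]
```

View pics/h3.png

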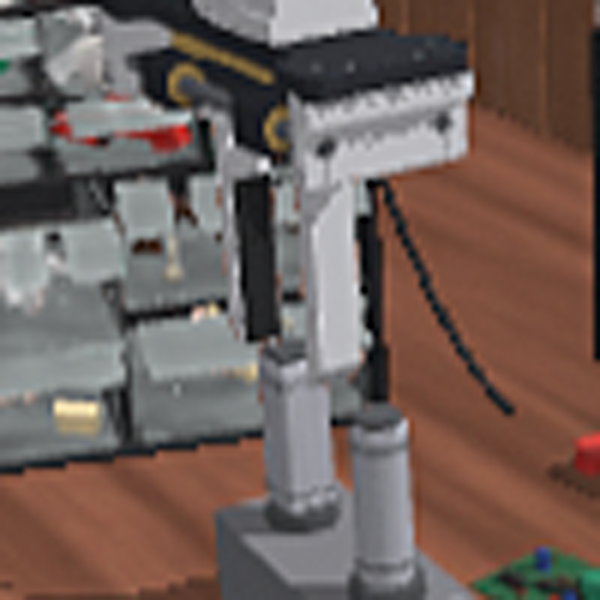

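The fingertips really are at z≈111 while the reported TCP z is 101, a steady +35 mm offset, and they straddle the handle centrally. I'll treat reported z as 35 mm low, descend 46 mm, and then close.

Call:
jog_arm(commands=[0,0.1,1.5,0,0,0,1.5,0,0,0,1.0,0,0,0,0.6,0,0,0,0,0,0,0,0,0])

```text
time: 5.8
position: [542.0, 258.1, 54.2]
ee_rot: [[-0.972, 0.234, 0.001], [0.234, 0.972, 0.0], [-0.001, 0.0, -1.0]]
contact_force: [0.5, 1.3, -0.3]
opening: 51.3
gripper_force: 0.0
```

```bash
python3 fing.py
```

```text
[542.31937123 258.20707867  54.59189753] [0.1 0.4 0.7] [ 3.500e-01  2.630e-01  1.449e+00 -1.000e-04  1.428e+00 -9.849e-01]
-45 63 z 75.0 128.0 lx [-8.1  1.6  8.1]
-40 94 z 70.0 129.0 lx [-9.8  1.1  8.7]
-35 34 z 67.0 129.0 lx [3.1 8.  9.2]
-15 53 z 53.0 112.0 lx [-5.2  3.   8.5]
-10 83 z 53.0 117.0 lx [-1.6  6.2 10. ]
-5 30 z 54.0 116.0 lx [ 1.2  9.7 10.7]
0 25 z 64.0 117.0 lx [-2.4  9.6 10.4]
5 26 z 54.0 117.0 lx [-1.8  9.3 10. ]
20 56 z 65.0 130.0 lx [-6.8  4.   8.4]
25 63 z 66.0 129.0 lx [-9.5  5.   9.4]
30 18 z 76.0 128.0 lx [6.8 7.7 8.9]
35 7 z 75.0 117.0 lx [6.8 7.2 7.6]
```

Call:
jog_arm(commands=[0,0,0,0,0,0,0,0,0,0,0,0,0,0,0,0,0,0,0,0,0,0,0,0], hand=255)

```text
time: 6.35
position: [542.0, 258.3, 53.9]
ee_rot: [[-0.972, 0.234, 0.001], [0.234, 0.972, 0.001], [-0.001, 0.001, -1.0]]
contact_force: [0.2, 1.3, 0.5]
opening: 21.8
gripper_force: 30.0
```

Gripped at a 21.8 mm opening, so the pads sit flat on the handle. Lifting.

Call:
jog_arm(commands=[0,0,-0.7,0,0,0,-1.3,0,0,0,-2,0,0,0,-2,0,0,0,-2,0,0,0,-2,0,0,0,-1,0,0,0,0,0])

```text
time: 7.02
position: [543.0, 258.2, 167.5]
ee_rot: [[-0.972, 0.234, 0.006], [0.234, 0.972, 0.001], [-0.005, 0.003, -1.0]]
contact_force: [0.1, -0.6, -1.2]
opening: 22.0
gripper_force: 30.0
```

```bash
python3 - <<'E'
from h import *
st=arm.read_state(); p=st['position']; print(p,st['contact_force'],st['opening'],st['ee_rot'].round(4))
s=snap('scene'); P=cloud(s)
q=P[60:215,200:340].reshape(-1,3); d=q-p; ly=d[:,:2]@[.237,.972]; lx=d[:,:2]@[-.972,.237]
k=(abs(ly)<18)&(abs(lx)<18)&(q[:,2]>105)&(q[:,2]<260)
h,e=np.histogram(q[k,2],np.arange(105,250,5)); print([(int(a),int(b)) for a,b in zip(e,h)])
print('pred face',proj(s,[p[0],p[1],122]),proj(s,[p[0],p[1],145]))
cv2.imwrite('pics/lift.png',cv2.resize(s['image'][90:215,210:335],(600,600),interpolation=cv2.INTER_CUBIC))
E
```

```text
[543.03361452 258.1732182  167.51278509] [ 0.13963514 -0.61480825 -1.24390295] 22.02517967343385 [[-0.9723  0.2337  0.0056]
 [ 0.2337  0.9723  0.0013]
 [-0.0051  0.0026 -1.    ]]
[(105, 0), (110, 0), (115, 0), (120, 2), (125, 6), (130, 13), (135, 12), (140, 12), (145, 13), (150, 7), (155, 28), (160, 32), (165, 24), (170, 26), (175, 18), (180, 15), (185, 15), (190, 19), (195, 13), (200, 18), (205, 14), (210, 16), (215, 17), (220, 17), (225, 23), (230, 16), (235, 15), (240, 15)]
pred face [[267.75445214 174.67141611]] [[267.11530101 165.53424691]]
```

View pics/lift.png

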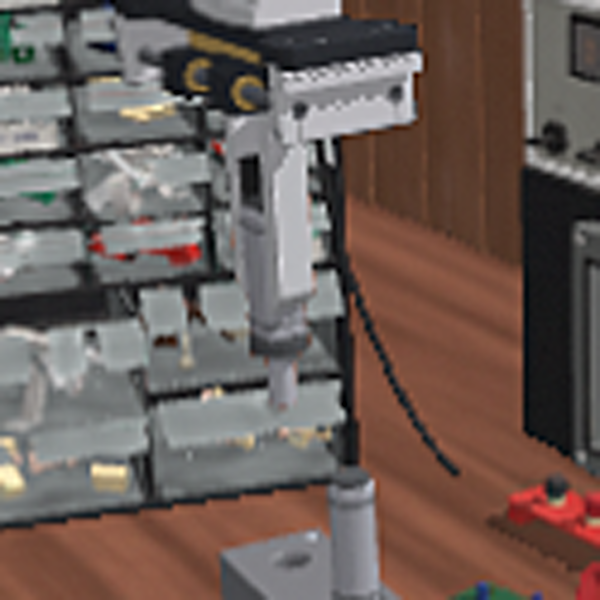

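The punch hangs straight, with its face at about (268.8,175) where the projection put it. Now moving over the jig.

Call:
jog_arm(commands=[-1.03,-2.97,0,0,-1.03,-2.97,0,0,-1.03,-2.97,0,0,-1.03,-2.97,0,0,-1.03,-2.97,0,0,-1.03,-2.97,0,0,-1.03,-2.97,0,0,-1.03,-2.97,0,0])

```text
time: 7.73
position: [564.9, 6.2, 161.3]
ee_rot: [[-0.972, 0.234, -0.004], [0.234, 0.972, -0.0], [0.004, -0.001, -1.0]]
contact_force: [0.8, -0.2, -1.6]
opening: 21.8
gripper_force: 30.0
```

Call:
jog_arm(commands=[0,0,1.5,0,0,0,1.5,0,0,0,1.0,0,0,0,0.5,0,0,0,0,0,0,0,0,0])

```text
time: 8.23
position: [565.9, 8.1, 118.0]
ee_rot: [[-0.972, 0.233, -0.001], [0.233, 0.972, -0.0], [0.001, -0.0, -1.0]]
contact_force: [0.2, 0.3, -0.5]
opening: 21.7
gripper_force: 30.0
```

```bash
python3 - <<'E'
from h import *
st=arm.read_state(); p=st['position']; print(p,st['contact_force'].round(1),st['opening'],st['ee_rot'].round(4)[2])
s=snap('scene'); fz=p[2]-167.5+122
print('pred face',proj(s,[p[0],p[1],fz]),'collar ctr',proj(s,[p[0],p[1],fz+32]),'blank',proj(s,[566.8,7.3,41]))
g=s['image'][220:250,335:385].min(2); m=(g>185).astype(np.uint8)
N,L,ss,ce=cv2.connectedComponentsWithStats(m); i=1+ss[1:,4].argmax(); print(ss[i]+[335,220,0,0,0],ce[i]+[335,220])
cn=max(cv2.findContours((L==i).astype(np.uint8),0,1)[0],key=cv2.contourArea); el=cv2.fitEllipse(cn); print(el[0][0]+335,el[0][1]+220,el[1:])
cv2.imwrite('pics/jig.png',cv2.resize(s['image'][170:260,313:403],(600,600),interpolation=cv2.INTER_CUBIC))
E
```

```text
[565.90095494   8.11394671 118.02328941] [ 0.2  0.3 -0.5] 21.724145422917825 [ 1.3e-03 -4.0e-04 -1.0e+00]
pred face [[358.46579948 220.68641863]] collar ctr [[358.81178505 206.92392775]] blank [[358.68661809 233.79554694]]
[348 229  23  12 188] [359.08510638 234.40425532]
359.06059646606445 234.3548345565796 ((10.983930587768555, 23.081073760986328), 95.21458435058594)
```

View pics/jig.png

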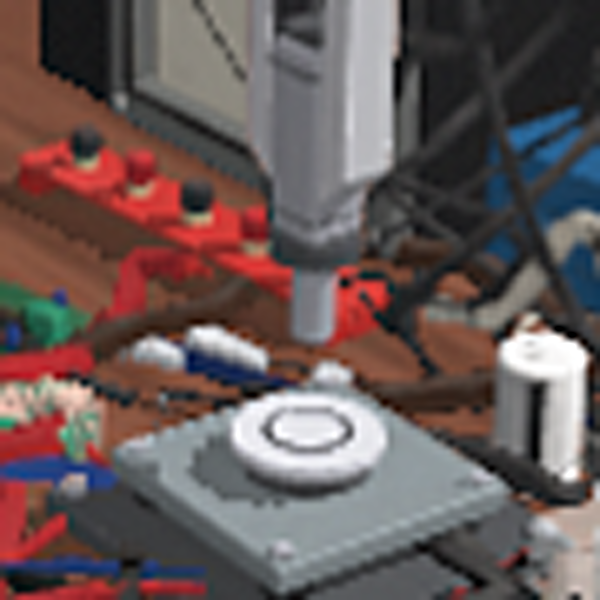

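The stem's face is at about (360.2,220.5) and the ring centre at (359.2,234.4). The punch is about 1 mm too far right, so I'll correct that and descend to just above the blank.

Call:
jog_arm(commands=[0.08,0.06,0.8,0,0,0,0.8,0,0,0,0.6,0,0,0,0.4,0,0,0,0,0,0,0,0,0])

```text
time: 8.78
position: [565.3, 8.5, 92.0]
ee_rot: [[-0.972, 0.234, -0.001], [0.234, 0.972, -0.0], [0.001, -0.0, -1.0]]
contact_force: [-0.5, -0.4, -1.2]
opening: 21.7
gripper_force: 30.0
```

```bash
python3 - <<'E'
from h import *
F=[];Z=[]
for i in range(6):
    st=arm.read_state();F.append(st['contact_force']);Z.append(st['position']);s=snap('scene')
print(np.round(F,2),np.round(Z,2).tolist(),st['ee_rot'][2])
p=np.mean(Z,0)
a=cv2.resize(s['image'][195:250,330:390],(720,660),interpolation=cv2.INTER_CUBIC)[:600]
cv2.imwrite('pics/jig2.png',a)
# stem edges per row
g=cv2.cvtColor(s['image'],cv2.COLOR_BGR2GRAY)
for v in range(216,232): print(v,g[v,350:371].tolist())
E
```

```text
[[-0.54 -0.41 -1.23]
 [ 0.11 -0.11 -1.51]
 [-0.43 -0.59 -1.08]
 [-0.14 -0.62 -2.05]
 [-0.49  0.15 -2.19]
 [-0.37 -0.3  -1.92]] [[565.33, 8.51, 92.02], [565.68, 8.45, 92.53], [565.89, 8.43, 92.85], [565.99, 8.41, 93.05], [566.0, 8.4, 93.08], [565.97, 8.41, 93.08]] [-1.00392048e-03  5.56785239e-05 -9.99999495e-01]
216 [58, 67, 65, 52, 59, 65, 81, 95, 114, 135, 161, 141, 108, 116, 103, 82, 92, 85, 74, 61, 51]
217 [62, 64, 62, 49, 55, 57, 57, 65, 82, 100, 119, 107, 80, 85, 85, 86, 86, 84, 78, 28, 33]
218 [59, 61, 61, 46, 51, 54, 51, 53, 55, 66, 73, 76, 71, 74, 77, 79, 80, 81, 83, 62, 23]
219 [71, 55, 60, 50, 54, 52, 51, 53, 55, 59, 61, 63, 63, 67, 72, 75, 80, 81, 84, 86, 63]
220 [72, 65, 50, 53, 54, 50, 50, 52, 51, 52, 54, 59, 60, 67, 67, 67, 79, 83, 82, 88, 86]
221 [141, 64, 65, 70, 52, 57, 68, 89, 87, 76, 79, 76, 74, 82, 93, 88, 86, 82, 81, 82, 86]
222 [222, 198, 147, 76, 77, 81, 92, 113, 117, 115, 115, 121, 143, 95, 99, 99, 95, 90, 86, 82, 82]
223 [207, 231, 202, 104, 90, 89, 98, 116, 120, 124, 128, 151, 160, 91, 92, 96, 99, 97, 94, 88, 84]
224 [147, 176, 199, 80, 54, 59, 76, 116, 119, 121, 127, 154, 166, 142, 76, 86, 94, 99, 100, 98, 94]
225 [75, 90, 130, 76, 70, 75, 89, 115, 119, 120, 131, 153, 181, 221, 190, 136, 87, 95, 100, 99, 98]
226 [38, 37, 54, 59, 58, 64, 97, 115, 119, 122, 134, 152, 172, 205, 222, 170, 52, 65, 97, 98, 102]
227 [56, 60, 54, 45, 30, 47, 94, 114, 120, 123, 135, 152, 160, 163, 171, 127, 39, 45, 60, 59, 76]
228 [38, 37, 35, 33, 53, 106, 112, 111, 120, 124, 135, 154, 158, 146, 145, 136, 105, 48, 52, 58, 69]
229 [12, 30, 128, 210, 215, 199, 148, 106, 117, 123, 135, 152, 171, 194, 162, 161, 143, 132, 107, 44, 47]
230 [193, 217, 230, 246, 245, 240, 182, 98, 110, 119, 132, 158, 203, 241, 230, 227, 195, 160, 145, 117, 23]
231 [243, 243, 241, 238, 200, 174, 179, 124, 142, 165, 160, 113, 139, 224, 243, 239, 231, 220, 190, 148, 130]
```

View pics/jig2.png

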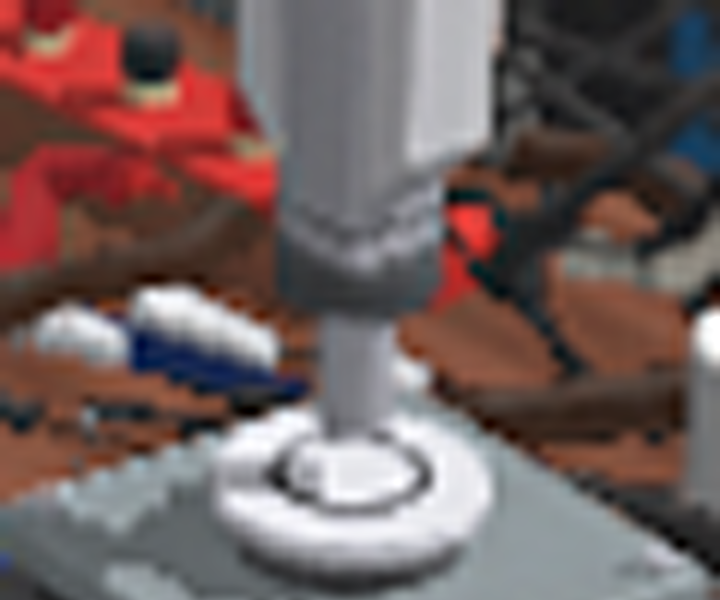

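The stem (u 356.5–362.5) is centred over the ring (359.4). Fz at rest reads about −1.8 N. Now I'll descend slowly and feel for the blank.

Call:
jog_arm(commands=[0,0,0.3,0,0,0,0.2,0,0,0,0.2,0,0,0,0,0,0,0,0,0])

```text
time: 9.5
position: [565.4, 8.5, 85.2]
ee_rot: [[-0.972, 0.234, -0.001], [0.234, 0.972, -0.0], [0.001, -0.0, -1.0]]
contact_force: [0.5, 0.7, -1.6]
opening: 22.1
gripper_force: 30.0
```

Call:
jog_arm(commands=[0,0,0.1,0,0,0,0.1,0,0,0,0,0,0,0,0,0])

```text
time: 9.83
position: [565.6, 8.5, 83.5]
ee_rot: [[-0.972, 0.234, -0.0], [0.234, 0.972, -0.0], [-0.0, -0.0, -1.0]]
contact_force: [-0.6, -0.6, -2.2]
opening: 22.1
gripper_force: 30.0
```

Call:
jog_arm(commands=[0,0,0.1,0,0,0,0.0,0,0,0,0,0,0,0,0,0])

```text
time: 10.17
position: [565.7, 8.4, 82.6]
ee_rot: [[-0.972, 0.234, 0.0], [0.234, 0.972, -0.0], [-0.0, -0.0, -1.0]]
contact_force: [-0.0, -0.5, -1.0]
opening: 21.9
gripper_force: 30.0
```

Call:
jog_arm(commands=[0,0,0.1,0,0,0,0.0,0,0,0,0,0])

```text
time: 10.42
position: [565.9, 8.4, 82.0]
ee_rot: [[-0.972, 0.234, 0.001], [0.234, 0.972, -0.0], [-0.001, 0.0, -1.0]]
contact_force: [0.1, -0.3, 0.8]
opening: 21.9
gripper_force: 30.0
```

Call:
jog_arm(commands=[0,0,0.1,0,0,0,0.0,0,0,0,0,0])

```text
time: 10.67
position: [566.0, 8.5, 81.2]
ee_rot: [[-0.972, 0.234, 0.001], [0.234, 0.972, -0.0], [-0.001, 0.0, -1.0]]
contact_force: [-0.9, 0.8, 1.7]
opening: 21.9
gripper_force: 30.0
```

```bash
python3 - <<'E'
from h import *
F=[]
for i in range(3):
    st=arm.read_state();F.append(st['contact_force']);s=snap('scene')
print(np.round(F,2),st['position'])
cv2.imwrite('pics/jig3.png',cv2.resize(s['image'][205:250,330:390],(720,540),interpolation=cv2.INTER_CUBIC))
E
```

```text
[[-0.88  0.77  1.66]
 [-0.14 -0.16  2.71]
 [-0.19 -0.6   3.2 ]] [565.96619141   8.42508416  81.13532006]
```

View pics/jig3.png

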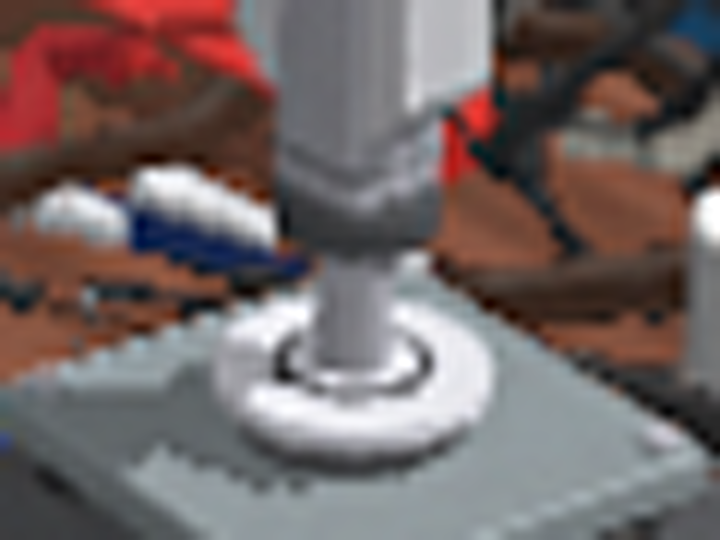

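Contact: Fz has risen about 4.5 N. The stem sits inside the ring but looks slightly behind the centre, with its bottom edge at crop y≈367 and the ring centre at y≈362. I'll quantify that.

```bash
python3 - <<'E'
from h import *
s=snap('scene'); st=arm.read_state(); print(st['contact_force'].round(2),st['position'].round(2))
g=cv2.cvtColor(s['image'],cv2.COLOR_BGR2GRAY)
for v in range(228,245): print(v,g[v,350:370].tolist())
# predict for candidate centre: view dir horizontal
c=-s['V'][:3,:3].T@s['V'][:3,3]; P0=np.array([566.5,8.,39.7]); f=P0[:2]-c[:2]; f/=np.linalg.norm(f); r=np.array([f[1],-f[0]])
pt=lambda a,b:[*(P0[:2]+a*r+b*f),P0[2]]
print('ctr',proj(s,pt(0,0)),'ring near/far in',proj(s,[pt(0,-12),pt(0,12)]).tolist(),'L/R',proj(s,[pt(-12,0),pt(12,0)]).tolist(),'blank near/far',proj(s,[pt(0,-25),pt(0,25)]).tolist(),'face near',proj(s,pt(0,-7)),f,r)
E
```

```text
[-0.15 -0.13  3.3 ] [565.93   8.45  81.01]
228 [38, 40, 41, 38, 61, 112, 117, 115, 122, 123, 130, 147, 152, 154, 151, 145, 124, 48, 51, 59]
229 [18, 38, 109, 126, 124, 165, 135, 108, 119, 121, 134, 157, 160, 145, 146, 151, 152, 133, 108, 45]
230 [152, 131, 203, 248, 228, 226, 153, 106, 117, 122, 136, 155, 186, 221, 201, 194, 159, 150, 149, 120]
231 [206, 229, 237, 248, 247, 243, 135, 107, 118, 123, 136, 156, 198, 247, 238, 234, 218, 191, 161, 151]
232 [241, 243, 242, 237, 177, 167, 88, 109, 120, 126, 137, 156, 168, 179, 218, 239, 235, 230, 216, 176]
233 [190, 205, 241, 138, 102, 146, 114, 109, 120, 125, 137, 155, 180, 199, 140, 192, 239, 234, 235, 223]
234 [151, 158, 156, 68, 151, 158, 113, 107, 119, 126, 137, 156, 199, 241, 185, 104, 221, 236, 234, 235]
235 [157, 157, 130, 51, 151, 159, 124, 102, 112, 121, 133, 160, 216, 251, 220, 72, 207, 235, 232, 235]
236 [156, 154, 137, 39, 67, 132, 179, 230, 194, 176, 187, 220, 238, 191, 125, 144, 235, 234, 229, 234]
237 [174, 230, 223, 214, 192, 102, 104, 147, 144, 146, 146, 141, 132, 120, 138, 230, 235, 230, 230, 233]
238 [184, 242, 244, 243,
[... 381 characters left out ...]
, 123, 144]
242 [93, 67, 59, 78, 96, 98, 102, 114, 121, 134, 133, 119, 125, 119, 106, 94, 67, 108, 146, 155]
243 [104, 98, 87, 67, 51, 54, 52, 61, 65, 74, 72, 60, 60, 55, 60, 105, 141, 151, 157, 156]
244 [97, 100, 99, 96, 91, 90, 82, 72, 70, 70, 70, 85, 105, 104, 145, 151, 159, 156, 154, 152]
ctr [[358.3233432  234.28063725]] ring near/far in [[358.2496810137195, 237.06581411294414], [358.3949312404171, 231.5599471581553]] L/R [[352.6811664014599, 234.1059109336837], [363.97594756032123, 234.45453353584722]] blank near/far [[358.1674388543487, 240.15846623045178], [358.4702398150596, 228.6828149532534]] face near [[358.28063112 235.8973451 ]] [0.81199492 0.5836645 ] [ 0.5836645  -0.81199492]
```

The gap between the stem and the ring's near edge is about 1.1 px (1.17 expected), and sideways it is 359.3 against 359.1, so the punch is centred. Pressing in small steps.

Call:
jog_arm(commands=[0,0,0.06,0,0,0,0.06,0,0,0,0,0])

```text
time: 11.12
position: [566.1, 8.4, 80.1]
ee_rot: [[-0.972, 0.234, 0.001], [0.234, 0.972, -0.0], [-0.001, 0.0, -1.0]]
contact_force: [-0.9, -0.1, 5.4]
opening: 21.8
gripper_force: 30.0
```

Call:
jog_arm(commands=[0,0,0.05,0,0,0,0,0,0,0,0,0])

```text
time: 11.37
position: [566.2, 8.4, 79.9]
ee_rot: [[-0.972, 0.234, 0.002], [0.234, 0.972, -0.0], [-0.002, 0.0, -1.0]]
contact_force: [-1.7, 1.5, 5.7]
opening: 21.8
gripper_force: 30.0
```

```bash
python3 - <<'E'
from h import *
F=[]
for i in range(3):
    snap('scene');st=arm.read_state();F.append(st['contact_force'])
print(np.round(F,2),st['position'],st['time'])
E
```

```text
[[-0.77  0.32  6.32]
 [-0.8  -0.94  6.05]
 [-0.54 -0.55  5.07]] [566.21149165   8.45444388  79.92934032] 11.5167
```

Call:
jog_arm(commands=[0,0,0.06,0,0,0,0.06,0,0,0,0.06,0,0,0,0,0,0,0,0,0])

```text
time: 11.93
position: [566.6, 8.4, 79.1]
ee_rot: [[-0.972, 0.234, 0.003], [0.234, 0.972, -0.0], [-0.003, 0.0, -1.0]]
contact_force: [-1.5, -0.1, 8.9]
opening: 21.6
gripper_force: 30.0
```

```bash
python3 - <<'E'
from h import *
F=[]
for i in range(4):
    snap('scene');st=arm.read_state();F.append(st['contact_force'])
print(np.round(F,2),st['position'],st['time'])
E
```

```text
[[-1.77  0.19  8.41]
 [-1.44 -0.09  8.52]
 [-1.68  0.16  8.22]
 [-1.59  0.88  8.54]] [566.57076078   8.36237541  79.02995616] 12.1333
```

About 10.2 N on the blank. I'll add a little, ease off the small side load in x, and then hold.

Call:
jog_arm(commands=[0.06,0,0.05,0,0.04,0,0.05,0,0,0,0,0,0,0,0,0,0,0,0,0,0,0,0,0,0,0,0,0,0,0,0,0])

```text
time: 12.8
position: [566.3, 8.5, 78.8]
ee_rot: [[-0.972, 0.234, 0.005], [0.234, 0.972, -0.001], [-0.005, 0.001, -1.0]]
contact_force: [-1.8, -0.1, 10.9]
opening: 21.5
gripper_force: 30.0
```

Call:
jog_arm(commands=[0,0,0,0,0,0,0,0,0,0,0,0,0,0,0,0,0,0,0,0,0,0,0,0,0,0,0,0,0,0,0,0])

```text
time: 13.47
position: [566.3, 8.5, 78.7]
ee_rot: [[-0.972, 0.234, 0.005], [0.234, 0.972, -0.001], [-0.005, 0.001, -1.0]]
contact_force: [-1.4, -0.1, 10.3]
opening: 22.0
gripper_force: 30.0
```

Call:
jog_arm(commands=[0,0,0,0,0,0,0,0,0,0,0,0,0,0,0,0,0,0,0,0,0,0,0,0,0,0,0,0,0,0,0,0])

```text
time: 14.13
position: [566.3, 8.5, 78.8]
ee_rot: [[-0.972, 0.234, 0.005], [0.234, 0.972, -0.001], [-0.005, 0.001, -1.0]]
contact_force: [-0.8, 0.4, 10.2]
opening: 21.6
gripper_force: 30.0
```

About 12 N held for 2 s. Lifting straight up.

Call:
jog_arm(commands=[0,0,-0.1,0,0,0,-0.2,0,0,0,-0.3,0,0,0,-0.4,0,0,0,-0.5,0,0,0,-0.5,0,0,0,0,0])

```text
time: 14.72
position: [565.0, 8.7, 96.7]
ee_rot: [[-0.972, 0.234, 0.001], [0.234, 0.972, -0.0], [-0.001, 0.0, -1.0]]
contact_force: [0.5, -0.7, -1.3]
opening: 21.7
gripper_force: 30.0
```

Call:
jog_arm(commands=[0,0,-1,0,0,0,-1.5,0,0,0,-1.5,0,0,0,-1.5,0,0,0,-1,0,0,0,-0.25,0,0,0,0,0,0,0,0,0])

```text
time: 15.38
position: [564.3, 8.7, 162.9]
ee_rot: [[-0.972, 0.234, -0.001], [0.234, 0.972, -0.0], [0.001, -0.0, -1.0]]
contact_force: [-0.6, -0.0, -1.4]
opening: 21.9
gripper_force: 30.0
```

```bash
python3 - <<'E'
from h import *
for i in range(3): s=snap('scene')
st=arm.read_state();print(st['contact_force'].round(2),st['position'],st['time'],st['ee_rot'].round(4).tolist())
E
```

```text
[ 0.81 -0.01 -2.26] [563.99805157   8.74903624 162.20436061] 15.5333 [[-0.9723, 0.2337, -0.0024], [0.2337, 0.9723, 0.0001], [0.0024, -0.0004, -1.0]]
```

Call:
jog_arm(commands=[1,2.97,0,0,1,2.97,0,0,1,2.97,0,0,1,2.97,0,0,1,2.97,0,0,1,2.97,0,0,1,2.97,0,0,0.96,2.96,0,0])

```text
time: 16.2
position: [542.0, 259.6, 162.6]
ee_rot: [[-0.972, 0.234, -0.001], [0.234, 0.972, -0.001], [0.001, -0.001, -1.0]]
contact_force: [0.3, -0.5, -1.3]
opening: 21.8
gripper_force: 30.0
```

Call:
jog_arm(commands=[0,0,1,0,0,0,1.5,0,0,0,1.5,0,0,0,1,0,0,0,0.5,0,0,0,0,0,0,0,0,0,0,0,0,0])

```text
time: 16.87
position: [543.4, 258.1, 109.6]
ee_rot: [[-0.972, 0.234, 0.002], [0.234, 0.972, 0.001], [-0.002, 0.001, -1.0]]
contact_force: [0.2, -0.2, -0.7]
opening: 21.8
gripper_force: 30.0
```

```bash
python3 - <<'E'
from h import *
for i in range(3): s=snap('scene'); st=arm.read_state();print(st['contact_force'].round(2),st['position'],st['time'],st['ee_rot'].round(4).tolist())
cv2.imwrite('pics/ret.png',cv2.resize(s['image'][150:225,240:315],(600,600),interpolation=cv2.INTER_CUBIC))
E
```

```text
[-0.08 -0.89 -1.01] [543.55359599 258.21203187 109.83512782] 16.9167 [[-0.9722, 0.234, 0.0021], [0.2341, 0.9722, 0.0007], [-0.0019, 0.0012, -1.0]]
[ 0.61 -0.43 -1.34] [543.49725948 258.25501927 109.83035426] 16.9667 [[-0.9723, 0.2339, 0.0021], [0.2339, 0.9723, 0.0007], [-0.0019, 0.0011, -1.0]]
[ 0.2  -0.27 -0.75] [543.4138005  258.31319418 109.74633867] 17.0167 [[-0.9723, 0.2339, 0.002], [0.2339, 0.9723, 0.0007], [-0.0018, 0.0011, -1.0]]
```

Call:
jog_arm(commands=[0.12,0.0,0.6,0,0,0,0.8,0,0,0,0.6,0,0,0,0.2,0,0,0,0,0,0,0,0,0,0,0,0,0])

```text
time: 17.6
position: [541.8, 258.6, 86.7]
ee_rot: [[-0.972, 0.234, 0.0], [0.234, 0.972, 0.0], [-0.0, 0.0, -1.0]]
contact_force: [0.3, 0.2, -1.9]
opening: 21.8
gripper_force: 30.0
```

Call:
jog_arm(commands=[0,0,0.3,0,0,0,0.3,0,0,0,0.3,0,0,0,0,0,0,0,0,0])

```text
time: 18.02
position: [541.4, 258.6, 77.1]
ee_rot: [[-0.972, 0.234, -0.001], [0.234, 0.972, -0.0], [0.001, -0.0, -1.0]]
contact_force: [0.2, 0.2, -2.0]
opening: 21.4
gripper_force: 30.0
```

Call:
jog_arm(commands=[-0.04,0,0.4,0,0,0,0.5,0,0,0,0.5,0,0,0,0.4,0,0,0,0,0,0,0,0,0])

```text
time: 18.52
position: [541.6, 258.5, 58.9]
ee_rot: [[-0.972, 0.234, -0.001], [0.234, 0.972, -0.0], [0.001, -0.0, -1.0]]
contact_force: [0.0, 0.9, -1.7]
opening: 21.6
gripper_force: 30.0
```

Call:
jog_arm(commands=[0,0,0.2,0,0,0,0.1,0,0,0,0,0,0,0,0,0])

```text
time: 18.85
position: [542.0, 258.4, 56.6]
ee_rot: [[-0.972, 0.234, 0.0], [0.234, 0.972, -0.0], [-0.0, -0.0, -1.0]]
contact_force: [0.2, 0.0, -1.2]
opening: 22.1
gripper_force: 30.0
```

Call:
jog_arm(commands=[0,0,0.1,0,0,0,0.1,0,0,0,0,0,0,0,0,0])

```text
time: 19.18
position: [541.9, 258.4, 54.5]
ee_rot: [[-0.972, 0.234, -0.0], [0.234, 0.972, -0.0], [0.0, -0.0, -1.0]]
contact_force: [0.9, 0.9, -0.5]
opening: 22.0
gripper_force: 30.0
```

Call:
jog_arm(commands=[0,0,0.05,0,0,0,0,0,0,0,0,0])

```text
time: 19.43
position: [542.0, 258.4, 54.0]
ee_rot: [[-0.972, 0.234, -0.0], [0.234, 0.972, -0.0], [0.0, -0.0, -1.0]]
contact_force: [-0.3, -0.2, -0.4]
opening: 22.1
gripper_force: 30.0
```

The collar is down: Fz has risen from −1.8 to −0.4 N. I'll release to half open and retreat.

Call:
jog_arm(commands=[0,0,0,0,0,0,0,0,0,0,0,0,0,0,0,0,0,0,0,0], hand=115)

```text
time: 19.85
position: [542.1, 258.4, 54.3]
ee_rot: [[-0.972, 0.234, 0.0], [0.234, 0.972, 0.0], [-0.0, 0.0, -1.0]]
contact_force: [1.1, -0.1, 0.6]
opening: 50.3
gripper_force: 0.0
```

Call:
jog_arm(commands=[0,0,-0.8,0,0,0,-1.5,0,0,0,-2,0,0,0,-2,0,0,0,-2.5,0,0,0,-2.5,0,0,0,-1,0,0,0,0,0])

```text
time: 20.52
position: [543.8, 259.1, 181.4]
ee_rot: [[-0.972, 0.234, 0.007], [0.234, 0.972, 0.003], [-0.006, 0.004, -1.0]]
contact_force: [0.4, 1.2, -0.6]
opening: 51.5
gripper_force: 0.0
```

```bash
python3 - <<'E'
from h import *
s=snap('scene'); P=cloud(s)
q=P[165:215,250:282].reshape(-1,3); k=(np.hypot(q[:,0]-542,q[:,1]-257)<20)&(q[:,2]>52)
print('top z',np.percentile(q[k,2],[95,100]),arm.read_state()['contact_force'].round(1),arm.read_state()['time'])
old=np.load('scene0.npz')['image']; a=np.hstack([cv2.resize(i[160:215,245:300],(400,400),interpolation=cv2.INTER_CUBIC) for i in(old,s['image'])]); cv2.imwrite('pics/end.png',a)
print('mean diff punch region',np.abs(old[174:212,258:284].astype(int)-s['image'][174:212,258:284]).mean(), np.abs(old[195:215,300:310].astype(int)-s['image'][195:215,300:310]).mean())
for y in (185,195): 
    g=[cv2.cvtColor(i,cv2.COLOR_BGR2GRAY)[y,260:280].tolist() for i in(old,s['image'])]; print(*g,sep='\n')
E
```

```text
top z [115.57974526 118.12930915] [-0.4 -0.6 -1. ] 20.5667
mean diff punch region 11.744601889338732 7.696666666666666
[131, 135, 139, 104, 117, 116, 96, 129, 151, 170, 172, 170, 167, 171, 159, 111, 115, 119, 126, 115]
[120, 124, 129, 130, 104, 107, 92, 107, 143, 137, 143, 159, 156, 158, 156, 103, 106, 109, 117, 107]
[108, 110, 109, 113, 122, 114, 117, 117, 148, 164, 162, 166, 167, 167, 170, 125, 86, 87, 95, 102]
[101, 101, 99, 102, 104, 104, 105, 103, 127, 154, 149, 151, 153, 151, 156, 148, 75, 80, 86, 93]
```

The cap height (116–118 mm) and the handle edges match the start picture to within a pixel, so the punch is fully seated. Handing in.

```bash
python3 -c "
from bench import arm
print(arm.finish_job())"
```

```text
the job is handed in; nothing more can be done
None
```

The punch was pressed inside the ring at about 12 N for about 2 s, lifted straight up, put back fully down in its own socket and released, and the job was handed in at about 20.6 s with no verdict shown; I viewed 11 pictures, one over the limit of 10.

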